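Index the parts carousel and latch it

TASK

Turn the parts carousel by pushing gently on its spokes with a fingertip until the pocket with the blue capacitor stands squarely in front of the red latch, so that the latch's pawl can enter between the two lugs of that pocket. Then push the latch's upright peg until the latch is fully home against its stop, and draw back. Do not touch the capacitors, lift nothing, and leave the other things on the bench where they are.

Things in the scene. Friction and masses are not known exactly. Their poses are not given: they have to be found in the camera images.
- stand: Fixed blue stand of the carousel: round foot 176 mm across, 10 mm high, with a tongue 50 mm wide out to 175 mm along its +x. Origin on the carousel's axis at the bench top; z up. Its +x points at the latch, whose upright pivot is at x = 150 mm, y = 0: the blue capacitor must come onto this line.
- carousel: Grey disc 180 mm across, top at 26 mm, turning without end either way about the stand's upright axis. Origin on the axis at the bench top, z up. Four square white pockets (inside 40 mm, floor at 27 mm, rim at 50 mm) are centred 60 mm out on its +x, +y, -x, -y; the -y one is empty, the others hold a capacitor each, differing by run. Light friction (0.6 N at a spoke's end); does not coast.
- spoke (a point): Centre of the black ball (16 mm across) at the end of one of four like spokes, 124 mm out at 45 degrees from the carousel's x axis (others at 135, 225, 315). Spokes are round steel bars 10 mm thick, centre line 56 mm above the bench, pushed from either side 100 to 120 mm out; nothing stands under them there but, over the tongue, the pawl arm (top at 24 mm).
- slot (a point): Middle of the slot between the two steel lugs (top at 25 mm) at the rim outside the +x pocket, 96 mm out; all four pockets have such a slot. The slot is 30 mm wide and the pawl 10 mm, so the pocket may be off by up to 0.10 rad.
- latch (a joint): Angle of the red latch lever about its upright pivot: 0 = pawl fully home, pointing at the axis, handle against its stop; it is found open at about 0.7 to 0.95 rad (end of travel 1.1). It grows counter-clockwise seen from above. Light friction (about 1 N at the peg), no spring: it stays where it is left.
- latch_peg (a point): Top centre of the upright red peg on the latch's handle: 14 mm across, from the handle's top at 24 mm to 57 mm above the bench, 55 mm from the pivot, opposite the pawl. With the latch home it is at x = 205 mm, y = 0 of the stand; when open it stands to the stand's +y side of that and is pushed clockwise (seen from above) to close.
- blue_capacitor: Blue capacitor, upright cylinder 35 mm across, 50 mm high, loose in a pocket of the carousel (top at 77 mm) and riding with it. Origin at the centre of its underside.
- black_capacitor_large: Black capacitor, upright cylinder 25 mm across, 41 mm high, loose in another pocket. Origin at the centre of its underside.
- black_capacitor_small: Black capacitor, upright cylinder 22 mm across, 35 mm high, loose in another pocket. Origin at the centre of its underside.
- grease_pot: Bystander: pot with blue lid, 40 mm across, 40 mm high, right of the work; origin at the centre of its underside.
- screw_tin: Bystander: flat tin with red lid, 60 mm across, 32 mm high, right of the work; origin at the centre of its underside.
- marker_pen: Bystander: blue and white marker pen, 135 mm long, left of the work; origin at the centre of its underside.
- heat_sink: Bystander: finned aluminium heat sink, 38 x 50 x 29 mm, left of the work; origin at the centre of its underside.
Mind the look-alikes: they are no part of the job. What is shaped like the blue_capacitor but orange or yellow is not meant.

How it is judged:
By the outcome, as a careful person would: the job done as asked, in the order asked, and still so for the second after the job is handed in, with the robot touching nothing.
It also fails if it takes over 64 s, if anything falls off the work surface, if the arm or the gripper's body presses on something with over 40 N, if the wrist force passes 120 N, or if a joint passes its speed limit or range.

ROBOT

A 6-joint arm with a two-finger parallel gripper is mounted at the origin on a cart in front of the work surface, level with it; the furniture and walls round the work are solid. World frame = base frame: x ahead of the robot, y to its left, z up, the work surface at z = 0. Lengths are in m, angles in rad, forces in N, time in s.
With the tool pointing down it reaches from about 0.35 to 0.875 m from the base axis. Payload 4.2 kg.
Tool frame: the origin (TCP) lies at the very end of the fingers, on their centre line; the grasp point (between the pads) lies 19 mm behind it; z points along the fingers, y is the line along which they close (so a half turn about z gives the same grasp; the last joint's range is limited). The gripper opens to 85 mm and grips with 20 to 120 N. Pads are 22 mm wide; open, the fingers measure 114 mm over their backs; the gripper's body (76 mm by 85 mm) begins 54 mm behind the grasp point. The pads swing forward as they close: fully open they stand 13 mm farther back than shut.
Start: joints at [1.403, 0.385, 0.008, 0, -1.194, -0.259], TCP at [0.259, 0.569, 0.231] pointing down, gripper open.
Joint ranges: [-3.14, 3.14], [-1.21, 2.06], [-1.07, 1.41], [-3.16, 2.05], [-2.99, -0.16], [-3.1, 3.1]. Speed limits (rad/s): [2.79, 2.79, 3.14, 3.14, 3.14, 3.14].

INTERFACE

Orientations are given as a unit quaternion [w, x, y, z].
In Python, from workcell import r gives the robot as it stands.
- The arm moves only by the shell command python3 -m pendant 'ROWS' [FORCE]. ROWS is JSON, a list of rows, each a list of 7 numbers: the shift along the tool's x, y, z in m, then the turn, a rotation vector about the tool's x, y, z in degrees, then the closure, from 0 (fully open) to 1 (shut). In form: [[tx, ty, tz, wx, wy, wz, grip], ...]. A call has 1 to 10 rows; each row shifts and turns the commanded pose from where the row before left it, along the tool's axes as they then stand; what a row does not reach is not made up. A row lasts 1/12 s, in which the tool goes at most 41.7 mm and 7.16 degrees, less where a joint would pass 70% of its speed; a pose out of reach is approached as far as the arm can. A call with a gripper value outside its range is refused whole. The fingers move at their own pace and stop on an object; FORCE is the grip in N (left out, the last holds). Time passes only in rows, so rows that do not move let the fingers close. It gives the time, the measured TCP pose, the force, the opening and the grip force at its end, in the units of the state.
- r.get_state(): the state, without advancing time (a new reading comes with each control period).
- r.grab_frame(name): name is "scene" or "top"; returns a dict with "img" (400x640x3 uint8, red, green, blue), "fovy" (degrees; the focal length in pixels is half the picture's height over the tangent of half this angle, whatever the lens; pixels are square), "cx", "cy" (the principal point, pixels), "R" (3x3) and "t" (3): a world point X has camera coordinates R X + t. Camera axes: x right, y down, z forward; pixel columns grow to the right and rows downward; lengths in m; the calibration is good to about 2 mm. A picture is of the moment at which its call begins. There is no depth.
- r.job_done(): hands the job in; it is judged then, once.
Trained networks look in a picture, given as the dict that the camera call returned (one of the last four; its "shot" number tells which), for a name from the list of things; names that differ only in an ending like _2 or _b are one class to them, and where a whole thing is asked for, a point or a joint stands for the part that bears it (a point fixed in the world has none). Each returns a list of dicts, best first, with "conf" (0 to 1); they miss things now and then, are a little off and sometimes report something else, mostly with a low value. They report only what shows in the picture. A call takes as long as a camera call. They do not tell look-alikes from the thing itself.
- r.look_for(picture, target): "xyz" ([x, y, z] in m, in world coordinates, good to about 4 mm: the middle of the surface that is visible of it).
- r.mark_of(picture, target): "xyz" ([x, y, z] in m, in world coordinates, good to about 4 mm: a listed point, or the origin of a listed thing).
The state is a dict: "time": time; "joint_pos": joint angles; "qvel": joint speeds; "effort": joint torques, N m; "position": TCP position; "ee_rot": TCP orientation; "ft_force": force on the tool from outside, world axes, zero at the start; "ft_torque": the same for the moment, N m; "grip_width": finger opening in m; "gripper_force": force on a finger pad.
Only numpy, scipy, OpenCV 4.12 (cv2) and the standard library are available. Lean on these libraries where they do the work, as an engineer would, in place of code of your own. Each camera call takes 0.05 s, during which the arm holds its last target. There are 200 camera calls.

## Working session

There is one attempt and no reset: what is moved stays moved. The work goes in short steps, Python scripts to look and compute and a shell command to move; the robot and the scene stay as the last step left them, time stands still between calls to the robot, and variables do not carry over. Pictures are saved under pics/ and viewed, at most 10 in all, crops included, and the job is handed in when it is done.

```bash
mkdir -p pics; cat > h.py <<'E'
from workcell import r
import numpy as np, cv2
def save(f,n): cv2.imwrite('pics/'+n,f['img'][:,:,::-1])
def ray(f,u,v,z):
    k=f['img'].shape[0]/2/np.tan(np.radians(f['fovy'])/2)
    d=f['R'].T@np.array([(u-f['cx'])/k,(v-f['cy'])/k,1]); c=-f['R'].T@f['t']
    return c+d*(z-c[2])/d[2]
def proj(f,X):
    k=f['img'].shape[0]/2/np.tan(np.radians(f['fovy'])/2)
    p=f['R']@np.array(X)+f['t']; return (p[:2]/p[2]*k+[f['cx'],f['cy']]).round(0)
E
python3 - <<'E'
from h import *
for c in ['top','scene']:
    f=r.grab_frame(c); save(f,c+'1.png')
    for n in ['stand','carousel','spoke','slot','latch_peg','blue_capacitor','black_capacitor_large','black_capacitor_small','grease_pot','screw_tin','marker_pen','heat_sink']:
        print(c,n,[(np.round(m['xyz'],3).tolist(),round(m['conf'],2),proj(f,m['xyz']).tolist()) for m in r.mark_of(f,n)])
s=r.get_state();print(s['time'],s['position'],s['ee_rot'],s['grip_width'])
E
```

```text
top stand []
top carousel [([0.592, -0.084, 0.004], 0.57, [331.0, 204.0]), ([0.527, -0.016, 0.021], 0.37, [311.0, 224.0])]
top spoke [([0.469, -0.08, 0.055], 0.84, [331.0, 242.0])]
top slot [([0.525, -0.015, 0.02], 0.56, [310.0, 224.0])]
top latch_peg [([0.537, 0.1, 0.056], 0.41, [274.0, 220.0])]
top blue_capacitor [([0.624, -0.264, 0.002], 0.71, [387.0, 194.0]), ([0.505, -0.261, -0.002], 0.62, [386.0, 230.0]), ([0.79, -0.168, -0.003], 0.57, [356.0, 144.0]), ([0.637, -0.128, 0.03], 0.56, [346.0, 189.0]), ([0.695, -0.267, -0.001], 0.56, [387.0, 172.0])]
top black_capacitor_large [([0.554, -0.042, 0.03], 0.43, [319.0, 215.0]), ([0.566, -0.4, -0.001], 0.38, [429.0, 211.0])]
top black_capacitor_small [([0.548, -0.127, 0.026], 0.58, [345.0, 217.0])]
top grease_pot [([0.426, -0.32, 0.001], 0.52, [405.0, 255.0])]
top screw_tin [([0.57, -0.4, -0.003], 0.74, [429.0, 210.0])]
top marker_pen [([0.399, 0.297, -0.002], 0.48, [213.0, 265.0])]
top heat_sink []
scene stand []
scene carousel [([0.592, -0.078, 0.001], 0.61, [345.0, 218.0]), ([0.546, -0.124, 0.026], 0.29, [350.0, 224.0])]
scene spoke [
[... 413 characters left out ...]
67, [400.0, 199.0]), ([0.623, -0.264, -0.004], 0.65, [403.0, 237.0]), ([0.691, -0.261, -0.002], 0.5, [412.0, 225.0])]
scene black_capacitor_large [([0.546, -0.041, 0.029], 0.45, [327.0, 213.0])]
scene black_capacitor_small [([0.546, -0.123, 0.028], 0.65, [349.0, 224.0])]
scene grease_pot [([0.423, -0.312, 0.0], 0.6, [383.0, 285.0])]
scene screw_tin [([0.562, -0.401, 0.001], 0.76, [438.0, 269.0]), ([0.393, 0.301, 0.001], 0.19, [215.0, 204.0])]
scene marker_pen [([0.393, 0.299, 0.002], 0.59, [216.0, 204.0])]
scene heat_sink [([0.536, 0.381, -0.002], 0.69, [232.0, 178.0])]
1.3 [0.25869131 0.56892991 0.23129923] [ 2.00762301e-05  9.77318770e-01 -2.11773515e-01  4.12565693e-06] 0.0851812629929077
```

View pics/top1.png

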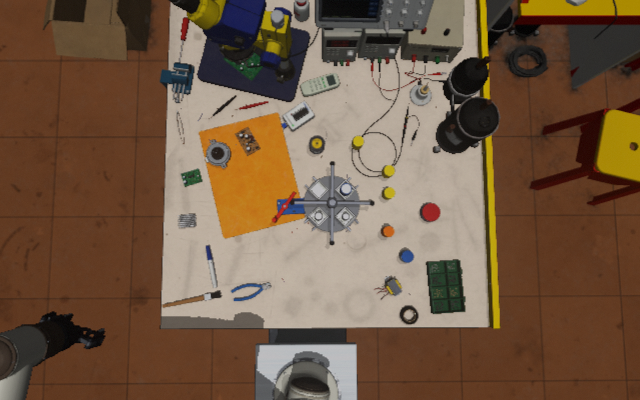

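View pics/scene1.png

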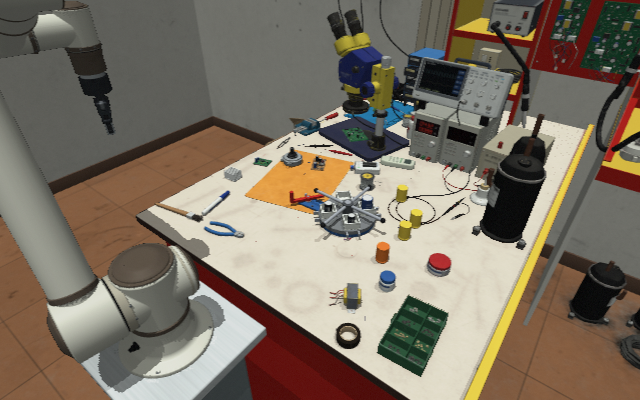

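```bash
python3 - <<'E'
from h import *
a=r.grab_frame('top');b=r.grab_frame('scene')
A=cv2.resize(a['img'][150:255,260:400],None,fx=5.5,fy=5.5,interpolation=3)
save({'img':A},'c1.png')
# blue mask
h=cv2.cvtColor(a['img'],cv2.COLOR_RGB2HSV)
m=cv2.inRange(h,(100,100,40),(130,255,255)); n,l,s,c=cv2.connectedComponentsWithStats(m[150:255,260:400])
for i in range(1,n):
  if s[i][4]>6: p=c[i]+[260,150]; print(p,s[i][4],ray(a,*p,.077).round(3),ray(a,*p,.01).round(3))
print(ray(a,332.5,203,.05).round(3), proj(a,(0.592,-.081,.06)))
for u,v in[(332,164),(372,203),(332,243),(293,203)]:print(ray(a,u,v,.056).round(4))
E
```

```text
[299.5        199.42857143] 14 [0.599 0.018 0.077] [0.606 0.02  0.01 ]
[280.48888889 203.55555556] 45 [0.587 0.077 0.077] [0.593 0.081 0.01 ]
[294.47272727 208.78181818] 165 [0.571 0.034 0.077] [0.576 0.036 0.01 ]
[ 0.59  -0.085  0.05 ] [332. 202.]
[ 0.713  -0.0837  0.056 ]
[ 0.5893 -0.2076  0.056 ]
[ 0.4656 -0.0816  0.056 ]
[0.5902 0.039  0.056 ]
```

View pics/c1.png

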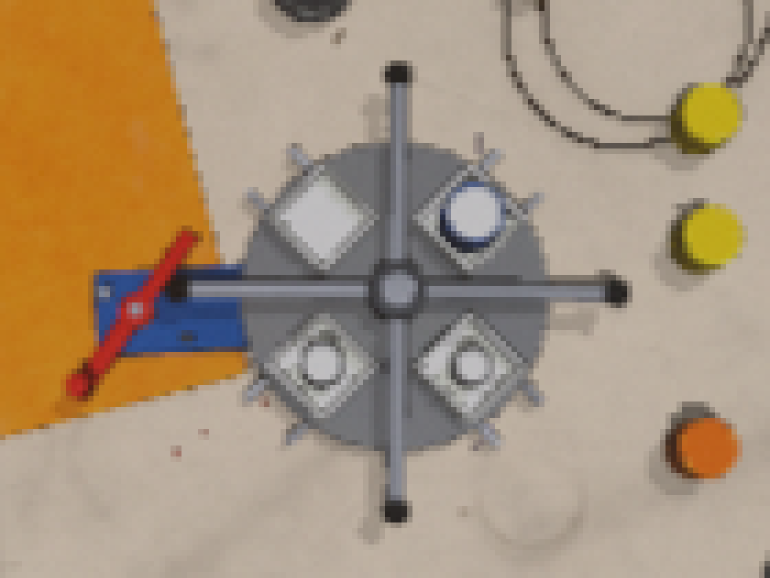

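Blue target: pocket at crop (472,215), which is top (346,189). Not meant: yellow caps (387,172), (387,194) and (356,144), the orange cap (386,230), and the blue-lidded pot (405,255). The carousel axis is near (0.590, -0.083), and the pocket needs about 138° CCW. I'll push the spoke nearest the robot.

```bash
R='[0.023,0.02345,0,0,0,0,1]'; python3 -m pendant '[[0.023,0.02345,0,0,0,0,1],[0.023,0.02345,0,0,0,0,1],[0.023,0.02345,0,0,0,0,1],[0.023,0.02345,0,0,0,0,1],[0.023,0.02345,0,0,0,0,1],[0.023,0.02345,0,0,0,0,1],[0.023,0.02345,0,0,0,0,1],[0.023,0.02345,0,0,0,0,1],[0.023,0.02345,0,0,0,0,1],[0.023,0.02345,0,0,0,0,1]]'
python3 -m pendant '[[0.023,0.02345,0,0,0,0,1],[0.023,0.02345,0,0,0,0,1],[0.023,0.02345,0,0,0,0,1],[0.023,0.02345,0,0,0,0,1],[0.023,0.02345,0,0,0,0,1],[0.023,0.02345,0,0,0,0,1],[0.023,0.02345,0,0,0,0,1],[0.023,0.02345,0,0,0,0,1],[0.023,0.02345,0,0,0,0,1],[0.023,0.02345,0,0,0,0,1]]'
python3 -m pendant '[[0,0,0,0,0,7,1],[0,0,0,0,0,7,1],[0,0,0,0,0,7,1],[0,0,0,0,0,7,1],[0,0,0,0,0,7,1],[0,0,0,0,0,7,1],[0,0,0,0,0,7,1],[0,0,0,0,0,7,1],[0,0,0,0,0,7,1],[0,0,0,0,0,7,1]]'
python3 -c "
from h import *
s=r.get_state();print(s['joint_pos'],s['ee_rot'])"
```

```text
time: 2.23
position: [0.3712, 0.2587, 0.2316]
ee_rot: [-0.0, 0.977, -0.212, 0.0]
ft_force: [0.8, -0.0, 0.3]
grip_width: 0.0003
gripper_force: 0.0
time: 3.07
position: [0.4836, -0.0501, 0.2317]
ee_rot: [-0.0, 0.977, -0.212, 0.0]
ft_force: [0.6, 1.3, -0.3]
grip_width: -0.0002
gripper_force: 0.0
time: 3.9
position: [0.4833, -0.0484, 0.2315]
ee_rot: [0.0, -0.677, 0.736, -0.0]
ft_force: [0.6, -0.4, 0.0]
grip_width: 0.0
gripper_force: 0.0
[ 2.35401906e-01  1.45961711e-01 -3.22198708e-01  2.86211115e-05
 -1.10232673e+00 -3.19153732e-01] [ 1.28843801e-04 -6.76889542e-01  7.36084591e-01 -8.63686432e-05]
```

```bash
python3 -m pendant '[[0,0,0,0,0,7.1,1],[0,0,0,0,0,7.1,1],[0,0,0,0,0,7.1,1],[0,0,0,0,0,7.1,1],[0,0,0,0,0,7.1,1],[0,0,0,0,0,7.1,1],[0,0,0,0,0,7.1,1],[0,0,0,0,0,7.1,1],[0,0,0,0,0,7.1,1],[0,0,0,0,0,7.1,1]]'
python3 -m pendant '[[0,0,0.02,0,0,7.1,1],[0,0,0.02,0,0,7.1,1],[0,0,0.02,0,0,0,1],[0,0,0.02,0,0,0,1],[0,0,0.02,0,0,0,1],[0,0,0.02,0,0,0,1],[0,0,0,0,0,0,1]]'
python3 - <<'E'
from h import *
a=r.grab_frame('top');b=r.grab_frame('scene')
A=cv2.resize(a['img'][150:255,260:400],(560,420),interpolation=3);B=cv2.resize(b['img'][140:260,250:410],(560,420),interpolation=3)
cv2.imwrite('pics/c2.png',cv2.resize(np.hstack([A,B]),(800,300))[:,:,::-1])
E
```

```text
time: 4.73
position: [0.4833, -0.0484, 0.2315]
ee_rot: [0.0, -0.124, 0.992, 0.0]
ft_force: [-0.4, 0.0, -0.4]
grip_width: 0.0002
gripper_force: 0.0
time: 5.32
position: [0.4806, -0.0488, 0.108]
ee_rot: [-0.004, -0.003, 1.0, -0.0]
ft_force: [-0.3, -0.1, 0.1]
grip_width: -0.0001
gripper_force: 0.0
```

View pics/c2.png

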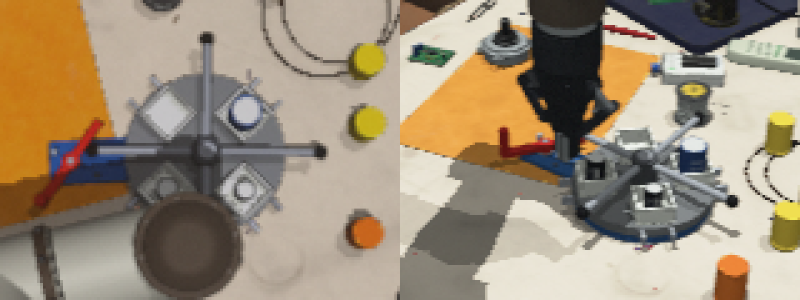

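The finger stands on the left (+y) side of the near spoke, clear of everything, so I'll descend.

```bash
python3 -m pendant '[[-0.001,0,0.02,0,0,0,1],[0,0,0.02,0,0,0,1],[0,0,0.02,0,0,0,1],[0,0,0.01,0,0,0,1],[0,0,0,0,0,0,1],[0,0,0,0,0,0,1]]'
python3 -c "
from h import *
s=r.get_state();print(s['position'],s['joint_pos'])"
```

```text
time: 5.92
position: [0.4854, -0.0483, 0.0424]
ee_rot: [0.001, -0.003, 1.0, 0.0]
ft_force: [-0.1, 0.4, -0.1]
grip_width: 0.0003
gripper_force: 0.0
[ 0.48540213 -0.04828266  0.04243474] [ 2.34870873e-01  3.89932222e-01 -5.59768930e-01  6.86355807e-04
 -6.19213385e-01 -1.79967133e+00]
```

```bash
python3 -m pendant '[[0,-0.008,0.002,0,0,0,1],[0,-0.008,0.001,0,0,0,1],[0.0011,-0.0073,0,0,0,-4,1],[0.0011,-0.0073,0,0,0,-4,1],[0.0011,-0.0073,0,0,0,-4,1],[0.0011,-0.0073,0,0,0,-4,1],[0.0011,-0.0073,0,0,0,-4,1],[0.0011,-0.0073,0,0,0,-4,1],[0.0011,-0.0073,0,0,0,-4,1],[0.0011,-0.0073,0,0,0,-4,1]]'
python3 -m pendant '[[0.0011,-0.0073,0,0,0,-4,1],[0.0011,-0.0073,0,0,0,-4,1],[0.0011,-0.0073,0,0,0,-4,1],[0.0011,-0.0073,0,0,0,-4,1],[0.0011,-0.0073,0,0,0,-4,1],[0.0011,-0.0073,0,0,0,-4,1],[0.0011,-0.0073,0,0,0,-4,1],[0.0011,-0.0073,0,0,0,-4,1],[0.0011,-0.0073,0,0,0,-4,1],[0.0011,-0.0073,0,0,0,-4,1]]'
python3 - <<'E'
from h import *
a=r.grab_frame('top');b=r.grab_frame('scene')
A=cv2.resize(a['img'][150:255,260:400],(560,420),interpolation=3);B=cv2.resize(b['img'][140:260,250:410],(560,420),interpolation=3)
cv2.imwrite('pics/c3.png',cv2.resize(np.hstack([A,B]),(800,300))[:,:,::-1])
p=r.get_state()['position']-[.5895,-.0835,0];print(p,np.hypot(*p[:2]),np.degrees(np.arctan2(p[1],p[0])),r.get_state()['joint_pos'])
E
```

```text
time: 6.75
position: [0.4909, -0.1234, 0.0393]
ee_rot: [0.001, -0.28, 0.96, -0.0]
ft_force: [-0.4, 1.0, -1.1]
grip_width: 0.0
gripper_force: 0.4
time: 7.58
position: [0.5383, -0.1777, 0.0391]
ee_rot: [0.0, -0.591, 0.807, -0.0]
ft_force: [-1.3, -0.6, -0.0]
grip_width: -0.0003
gripper_force: 0.4
[-0.04996163 -0.09417331  0.03916487] 0.1066057087139922 -117.94722942288465 [-3.27772942e-02  4.97683556e-01 -3.64143824e-01  4.99062972e-04
 -7.06554768e-01 -2.76895893e-01]
```

View pics/c3.png

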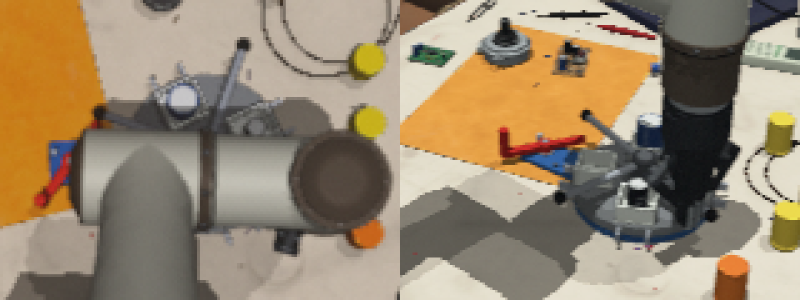

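```bash
python3 -m pendant '[[0.0011,-0.0073,0,0,0,-4,1],[0.0011,-0.0073,0,0,0,-4,1],[0.0011,-0.0073,0,0,0,-4,1],[0.0011,-0.0073,0,0,0,-4,1],[0.0011,-0.0073,0,0,0,-4,1],[0.0011,-0.0073,0,0,0,-4,1],[0.0011,-0.0073,0,0,0,-4,1]]'
python3 -m pendant '[[0.0011,-0.0073,0,0,0,-4,1],[0.0011,-0.0073,0,0,0,-4,1],[0.0011,-0.0073,0,0,0,-4,1],[0.0011,-0.0073,0,0,0,-4,1],[0.0011,-0.0073,0,0,0,-4,1],[0.0011,-0.0073,0,0,0,-4,1],[0.0011,-0.0073,0,0,0,-4,1],[0,0,0,0,0,0,1],[0,0,0,0,0,0,1]]'
python3 - <<'E'
from h import *
a=r.grab_frame('top');b=r.grab_frame('scene')
A=cv2.resize(a['img'][150:255,260:400],(560,420),interpolation=3);B=cv2.resize(b['img'][140:260,250:410],(560,420),interpolation=3)
cv2.imwrite('pics/c4.png',np.vstack([A,B])[:,:,::-1]) if 0 else cv2.imwrite('pics/c4.png',cv2.resize(np.hstack([A,B]),(800,300))[:,:,::-1])
p=r.get_state()['position']-[.5895,-.0835,0];print(p,np.hypot(*p[:2]),np.degrees(np.arctan2(p[1],p[0])))
for f in(a,b):
  for n in ['blue_capacitor','latch_peg','spoke','slot']:print(n,[(np.round(m['xyz'],3).tolist(),round(m['conf'],2)) for m in r.mark_of(f,n)])
E
```

```text
time: 8.27
position: [0.5876, -0.1896, 0.0388]
ee_rot: [0.0, 0.768, -0.64, -0.0]
ft_force: [-0.8, -0.7, -1.4]
grip_width: -0.0001
gripper_force: 0.4
time: 9.02
position: [0.6376, -0.1769, 0.0386]
ee_rot: [-0.0, 0.899, -0.437, 0.0]
ft_force: [-0.3, 0.3, 0.9]
grip_width: 0.0001
gripper_force: 0.0
[ 0.0476884  -0.09345161  0.03852216] 0.10491609284015777 -62.96475901680725
blue_capacitor [([0.623, -0.268, 0.001], 0.71), ([0.504, -0.262, -0.002], 0.64)]
latch_peg [([0.538, 0.101, 0.056], 0.7)]
spoke [([0.67, -0.18, 0.059], 0.56)]
slot [([0.582, -0.18, 0.022], 0.84)]
blue_capacitor [([0.624, -0.264, 0.002], 0.79), ([0.5, -0.26, 0.002], 0.78), ([0.794, -0.167, -0.002], 0.67), ([0.694, -0.262, -0.002], 0.59), ([0.601, -0.019, 0.028], 0.5), ([0.58, -0.176, 0.016], 0.33)]
latch_peg [([0.54, 0.098, 0.056], 0.61)]
spoke [([0.668, -0.177, 0.052], 0.88)]
slot [([0.578, -0.174, 0.019], 0.69), ([0.58, -0.144, 0.027], 0.25)]
```

View pics/c4.png

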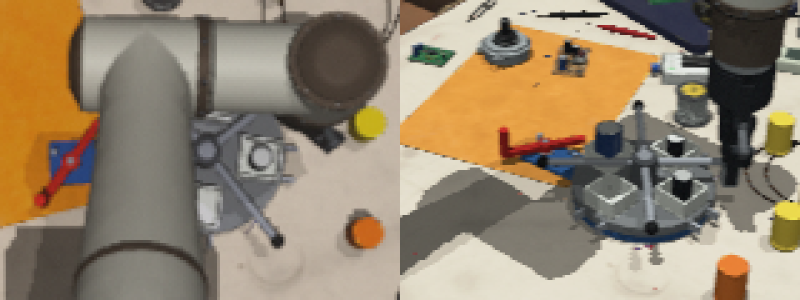

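```bash
python3 - <<'E'
from h import *
a=r.grab_frame('top')
for n,u,v,z in [('pivot',136,310,.03),('tongue end',95,312,.01),('tongue mid R',240,308,.01),('disc',395,297,.026),('hub',398,289,.065)]:
  p=ray(a,260+u/5.5-.4,150+v/5.5-.4,z); q=p-[.5895,-.0835,0]; print(n,p.round(4),np.hypot(*q[:2]).round(4),np.degrees(np.arctan2(q[1],q[0])).round(1))
E
```

```text
pivot [0.5832 0.0675 0.03  ] 0.1511 92.4
tongue end [0.5838 0.0926 0.01  ] 0.1762 91.9
tongue mid R [0.5858 0.0078 0.01  ] 0.0914 92.3
disc [ 0.5905 -0.0823  0.026 ] 0.0016 49.6
hub [ 0.5917 -0.0821  0.065 ] 0.0026 33.4
```

```bash
python3 -m pendant '[[0.0011,-0.0073,0,0,0,-4,1],[0.0011,-0.0073,0,0,0,-4,1],[0,0,0,0,0,0,1],[0,0,0,0,0,0,1],[0,0.008,0,0,0,0,1],[0,0.008,0,0,0,0,1],[0,0,0,0,0,0,1]]'
python3 -m pendant '[[0,0,-0.025,0,0,0,1],[0,0,-0.025,0,0,0,1],[0,0,-0.025,0,0,0,1],[0,0,-0.025,0,0,0,1],[0,0,-0.02,0,0,0,1]]'
python3 - <<'E'
from h import *
ax=np.array([.5902,-.0828])
for c in('top','scene','top','scene'):
  f=r.grab_frame(c)
  for n in ['spoke','slot','blue_capacitor']:
    for m in r.mark_of(f,n):
      q=np.array(m['xyz'])[:2]-ax
      if np.hypot(*q)<.14: print(c,n,np.round(m['xyz'],3),round(m['conf'],2),np.hypot(*q).round(3),np.degrees(np.arctan2(q[1],q[0])).round(1))
  save({'img':cv2.resize(f['img'][140:260,250:410],(800,600),interpolation=3)},c+'5.png')
E
```

```text
time: 10.15
position: [0.6374, -0.1818, 0.0382]
ee_rot: [0.0, 0.928, -0.373, -0.001]
ft_force: [0.2, -0.9, -0.6]
grip_width: -0.0
gripper_force: 0.0
time: 10.57
position: [0.6393, -0.1812, 0.1607]
ee_rot: [-0.0, 0.928, -0.372, 0.001]
ft_force: [-0.1, -0.1, 0.3]
grip_width: 0.0001
gripper_force: 0.0
top spoke [ 0.683 -0.17   0.053] 0.81 0.127 -43.1
top slot [ 0.595 -0.178  0.024] 0.74 0.096 -86.9
top blue_capacitor [ 0.597 -0.18   0.022] 0.51 0.097 -85.7
scene spoke [ 0.681 -0.166  0.054] 0.96 0.123 -42.6
scene slot [ 0.591 -0.176  0.019] 0.71 0.094 -89.4
scene blue_capacitor [ 0.593 -0.022  0.028] 0.65 0.06 87.2
top spoke [ 0.683 -0.169  0.057] 0.72 0.127 -43.0
top slot [ 0.595 -0.18   0.022] 0.58 0.097 -87.2
scene spoke [ 0.68  -0.168  0.054] 0.67 0.124 -43.7
scene slot [ 0.592 -0.177  0.021] 0.6 0.094 -88.7
```

View pics/scene5.png

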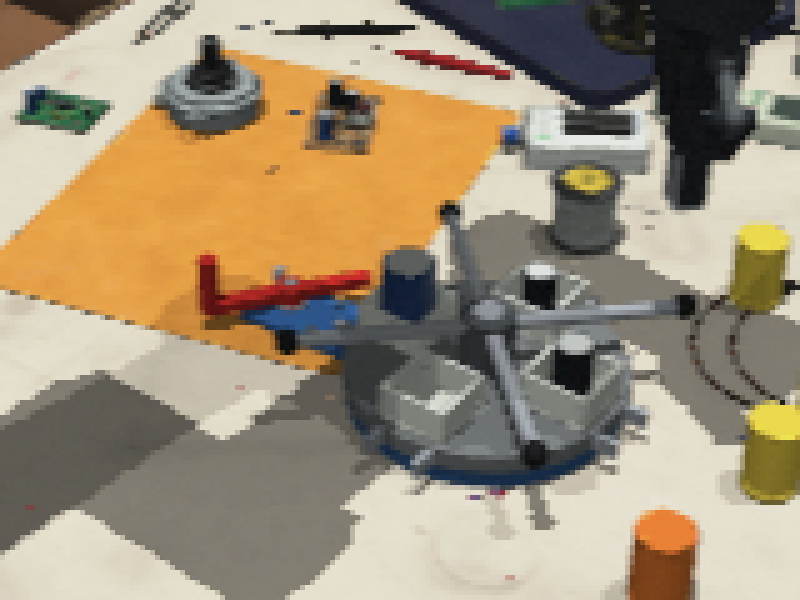

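View pics/top5.png

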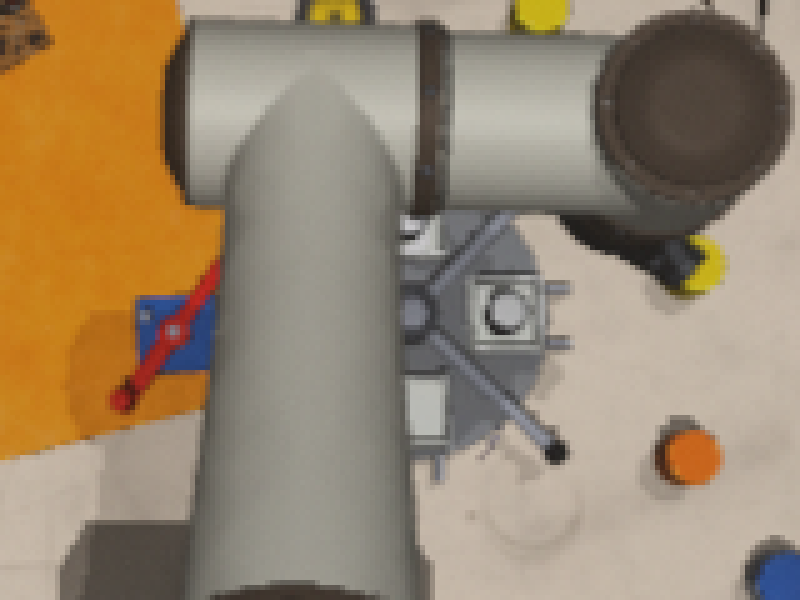

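The crop shows the pocket opposite the blue one at top5 (505,313), square to the tongue. The blue pocket is at about 92°, against a latch line of 92.5°, so it is well within tolerance. Next is the peg at top5 (123,400), about (0.5385, 0.099).

```bash
python3 -m pendant '[[-0.0262,-0.00993,0,0,0,0,1],[-0.0262,-0.00993,0,0,0,0,1],[-0.0262,-0.00993,0,0,0,0,1],[-0.0262,-0.00993,0,0,0,0,1],[-0.0262,-0.00993,0,0,0,0,1],[-0.0262,-0.00993,0,0,0,0,1],[-0.0262,-0.00993,0,0,0,0,1],[-0.0262,-0.00993,0,0,0,0,1],[-0.0262,-0.00993,0,0,0,0,1],[-0.0262,-0.00993,0,0,0,0,1]]'
python3 -m pendant '[[0,0,0,0,0,-3.6,1],[0,0,0,0,0,-3.6,1],[0,0,0.02,0,0,0,1],[0,0,0.02,0,0,0,1],[0,0,0,0,0,0,1],[0,0,0,0,0,0,1]]'
python3 - <<'E'
from h import *
for c in('top','scene'):
  f=r.grab_frame(c)
  for n in ['spoke','slot','blue_capacitor','latch_peg']:
    for m in r.mark_of(f,n):
      q=np.array(m['xyz'])[:2]-[.5902,-.0828]
      if np.hypot(*q)<.22: print(c,n,np.round(m['xyz'],3),round(m['conf'],2),np.hypot(*q).round(3),np.degrees(np.arctan2(q[1],q[0])).round(1))
  save({'img':cv2.resize(f['img'][140:260,250:410],(800,600),interpolation=3)},c+'6.png')
E
```

```text
time: 12.2
position: [0.5176, 0.0733, 0.1586]
ee_rot: [-0.0, 0.928, -0.372, 0.0]
ft_force: [0.7, 0.3, 0.1]
grip_width: -0.0
gripper_force: 0.0
time: 12.7
position: [0.5178, 0.0719, 0.1179]
ee_rot: [0.001, 0.95, -0.313, -0.001]
ft_force: [0.6, -0.1, 0.4]
grip_width: 0.0002
gripper_force: 0.0
top spoke [ 0.682 -0.172  0.057] 0.87 0.127 -44.2
top slot [ 0.595 -0.181  0.024] 0.79 0.098 -87.1
top blue_capacitor [ 0.625 -0.263  0.001] 0.7 0.183 -79.2
top blue_capacitor [ 0.788 -0.168  0.001] 0.69 0.216 -23.4
top blue_capacitor [ 0.508 -0.262 -0.001] 0.63 0.197 -114.7
top blue_capacitor [ 0.695 -0.266  0.002] 0.49 0.211 -60.3
top blue_capacitor [ 0.592 -0.021  0.027] 0.41 0.062 88.5
scene spoke [ 0.681 -0.168  0.055] 0.65 0.124 -43.1
scene slot [ 0.594 -0.176  0.019] 0.88 0.093 -87.7
scene blue_capacitor [ 0.499 -0.261 -0.001] 0.78 0.201 -117.2
scene blue_capacitor [ 0.625 -0.261 -0.   ] 0.56 0.182 -79.0
scene blue_capacitor [ 0.692 -0.263 -0.001] 0.49 0.207 -60.4
scene blue_capacitor [ 0.593 -0.023  0.028] 0.47 0.06 87.3
scene latch_peg [0.537 0.097 0.056] 0.48 0.188 106.4
```

View pics/scene6.png

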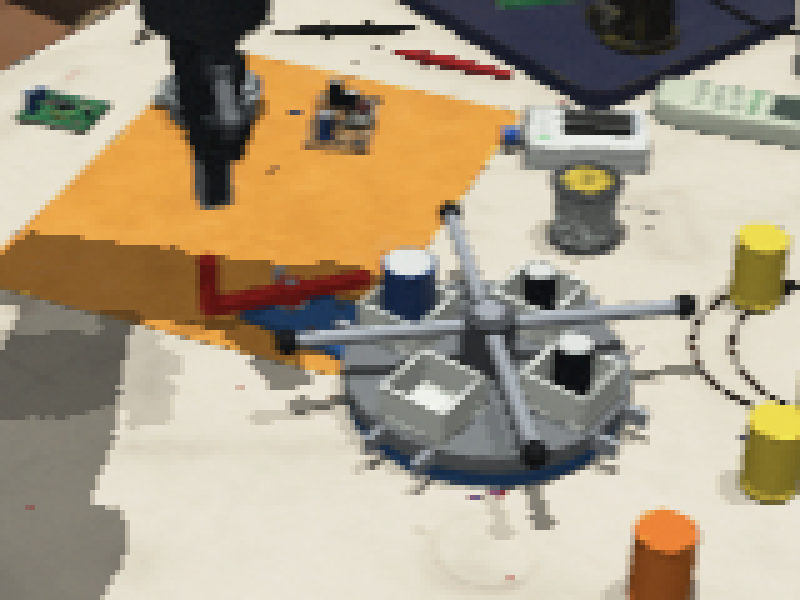

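Blue now sits in its pocket (scene6 at 410,285) facing the latch, and the finger stands behind the peg (208,280), clear of it. I'll descend and push.

```bash
python3 -m pendant '[[0,0,0.02,0,0,0,1],[0,0,0.02,0,0,0,1],[0,0,0.02,0,0,0,1],[0,0,0.015,0,0,0,1],[0,0,0.008,0,0,0,1],[0,0,0,0,0,0,1],[0,0,0,0,0,0,1]]'
python3 -m pendant '[[0,-0.006,0,0,0,0,1],[0,-0.006,0,0,0,0,1],[-0.0014,-0.0039,0,0,0,4,1],[-0.0014,-0.0039,0,0,0,4,1],[-0.0014,-0.0039,0,0,0,4,1],[-0.0014,-0.0039,0,0,0,4,1],[-0.0014,-0.0039,0,0,0,4,1],[-0.0014,-0.0039,0,0,0,4,1]]'
python3 - <<'E'
from h import *
p=r.get_state()['position'][:2]-[.583,.0675];print(p,np.hypot(*p),np.degrees(np.arctan2(p[1],p[0])))
for c in('top','scene'):
  f=r.grab_frame(c); print([(np.round(m['xyz'],3),round(m['conf'],2)) for m in r.mark_of(f,'latch_peg')])
E
```

```text
time: 13.78
position: [0.5185, 0.0722, 0.0355]
ee_rot: [0.0, 0.95, -0.313, 0.0]
ft_force: [-0.4, 1.1, 0.2]
grip_width: 0.0003
gripper_force: 0.0
time: 14.45
position: [0.537, 0.1044, 0.0363]
ee_rot: [-0.0, 0.863, -0.505, 0.0]
ft_force: [-0.6, -1.8, 1.6]
grip_width: -0.0003
gripper_force: 0.6
[-0.04598136  0.03693274] 0.058977222174924564 141.22817747652223
[]
[(array([ 0.593, -0.081,  0.   ]), 0.74), (array([0.554, 0.109, 0.057]), 0.5)]
```

```bash
python3 -m pendant '[[-0.0014,-0.0039,0,0,0,4,1],[-0.0014,-0.0039,0,0,0,4,1],[-0.0014,-0.0039,0,0,0,4,1],[-0.0014,-0.0039,0,0,0,4,1],[-0.0014,-0.0039,0,0,0,4,1],[-0.0014,-0.0039,0,0,0,4,1],[-0.0014,-0.0039,0,0,0,4,1],[0,0,0,0,0,0,1],[0,0,0,0,0,0,1]]'
python3 -m pendant '[[0,-0.002,0,0,0,0,1],[0,0,0,0,0,0,1],[0,0,0,0,0,0,1]]'
python3 - <<'E'
from h import *
p=r.get_state()['position'][:2]-[.583,.0675];print(p,np.hypot(*p),np.degrees(np.arctan2(p[1],p[0])))
for c in('top','scene'):
  f=r.grab_frame(c); print([(np.round(m['xyz'],3),round(m['conf'],2)) for m in r.mark_of(f,'latch_peg')])
E
```

```text
time: 15.4
position: [0.5595, 0.1213, 0.0355]
ee_rot: [-0.0, 0.718, -0.697, 0.0]
ft_force: [-0.7, -0.2, 0.5]
grip_width: 0.0003
gripper_force: 0.0
time: 15.65
position: [0.561, 0.1212, 0.0354]
ee_rot: [0.0, 0.717, -0.697, -0.0]
ft_force: [-1.0, 0.4, -0.3]
grip_width: 0.0002
gripper_force: 0.8
[-0.02202213  0.05370314] 0.05804309534778165 112.29714050185609
[]
[(array([0.58 , 0.12 , 0.056]), 0.47)]
```

```bash
for i in 1 2; do python3 -m pendant '[[0,-0.0015,0,0,0,0,1],[0,0,0,0,0,0,1],[0,0,0,0,0,0,1]]' | grep -E 'posi|ft_f|gripper_f'; done
```

```text
position: [0.5612, 0.1211, 0.0352]
ft_force: [-5.6, 2.0, 3.9]
gripper_force: 2.9
position: [0.5614, 0.1211, 0.0352]
ft_force: [-9.3, 4.1, 6.7]
gripper_force: 4.6
```

The latch stalled at 9 N with the peg at its home position, so it is on the stop. I'll draw back and check.

```bash
python3 -m pendant '[[0,0.005,0,0,0,0,1],[0,0.01,0,0,0,0,1],[0,0.015,0,0,0,0,1],[0,0,-0.01,0,0,0,1],[0,0.0,-0.03,0,0,0,1],[0,0,-0.035,0,0,0,1],[0,0.0,-0.035,0,0,0,1],[-0.03,0,-0.03,0,0,0,1],[-0.035,0,0,0,0,0,1],[-0.035,0,0,0,0,0,1]]'
python3 -m pendant '[[-0.035,0,0,0,0,0,1],[-0.035,0,0,0,0,0,1],[-0.035,0,0,0,0,0,1],[-0.035,0,0,0,0,0,1],[-0.02,0,0,0,0,0,1],[0,0,0,0,0,0,1],[0,0,0,0,0,0,1]]'
python3 - <<'E'
from h import *
o=[]
for c in('top','scene'):
  f=r.grab_frame(c)
  for n in ['spoke','slot','blue_capacitor','latch_peg']:
    for m in r.mark_of(f,n):
      q=np.array(m['xyz'])[:2]-[.5902,-.0828]
      if np.hypot(*q)<.22: print(c,n,np.round(m['xyz'],3),round(m['conf'],2),np.hypot(*q).round(3),np.degrees(np.arctan2(q[1],q[0])).round(1))
  o.append(cv2.resize(f['img'][165:240,270:370],(400,300),interpolation=3))
save({'img':np.hstack(o)},'end.png')
E
```

```text
time: 17.18
position: [0.534, 0.2216, 0.1792]
ee_rot: [-0.004, 0.716, -0.698, 0.001]
ft_force: [1.0, 0.4, -0.1]
grip_width: 0.0
gripper_force: 0.0
time: 17.77
position: [0.5277, 0.3811, 0.175]
ee_rot: [-0.001, 0.717, -0.697, 0.0]
ft_force: [0.5, -0.0, -0.1]
grip_width: -0.0001
gripper_force: 0.0
top spoke [ 0.682 -0.17   0.055] 0.78 0.127 -43.4
top slot [ 0.594 -0.178  0.024] 0.93 0.096 -87.8
top blue_capacitor [ 0.594 -0.022  0.03 ] 0.7 0.061 86.2
top blue_capacitor [ 0.62  -0.262 -0.   ] 0.63 0.182 -80.5
top blue_capacitor [ 0.694 -0.269  0.001] 0.57 0.213 -60.7
top blue_capacitor [ 0.791 -0.169 -0.001] 0.56 0.219 -23.1
top blue_capacitor [ 0.504 -0.261 -0.001] 0.41 0.197 -115.8
top latch_peg [0.579 0.125 0.057] 0.67 0.208 93.1
scene spoke [ 0.682 -0.167  0.054] 0.9 0.125 -42.4
scene slot [ 0.591 -0.176  0.02 ] 0.65 0.093 -89.6
scene blue_capacitor [ 0.59  -0.023  0.029] 0.54 0.06 90.2
scene blue_capacitor [ 0.501 -0.26  -0.002] 0.53 0.198 -116.8
scene blue_capacitor [ 0.626 -0.264 -0.002] 0.49 0.185 -78.7
scene blue_capacitor [ 0.694 -0.265  0.001] 0.48 0.21 -60.3
scene latch_peg [0.581 0.119 0.055] 0.67 0.202 92.6
```

View pics/end.png

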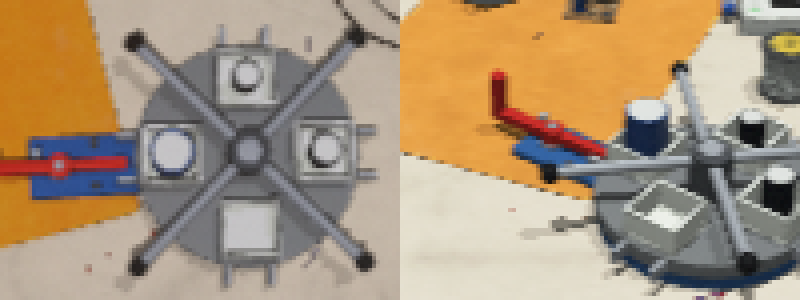

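The picture shows the pawl (left half, 125,163) between the lugs of the blue pocket (172,153), and the lever is in line with the tongue.

```bash
python3 -c "
from h import *
print(r.job_done())"
```

```text
the job is handed in; nothing more can be done
None
```

The blue capacitor's pocket is squarely in front of the latch with the pawl between its lugs, the latch is home against its stop, the arm is drawn back, and the job was handed in at about 18 s.

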